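Set the tip gap of stand-mounted test tweezers to a gauge and hold it

ROBOT

A 6-joint arm with a two-finger parallel gripper is mounted at the origin on the work surface. World frame = base frame: x ahead of the robot, y to its left, z up, the work surface at z = 0. Lengths are in m, angles in rad, forces in N, time in s.
With the tool pointing down it reaches from about 0.425 to 0.95 m from the base axis. Payload 3.5 kg.
Tool frame: the origin (TCP) lies on the centre line of the jaws, within the pads' length; the fingertips stand 25 mm ahead of it and the grasp point (between the pads) lies 6 mm ahead of it (ctrl.finger_overhang is the distance from the TCP to the fingertips, in m); z points along the fingers, y is the line along which they close (so a half turn about z gives the same grasp; the last joint's range is limited). The gripper opens to 85 mm and grips with 20 to 120 N. Pads are 22 mm wide; open, the fingers measure 114 mm over their backs; the gripper's body (76 mm by 85 mm) begins 54 mm behind the grasp point. The pads swing forward as they close: fully open they stand 13 mm farther back than shut.
Start: joints at [1.112, 0.286, 1.577, -0, 1.279, -0.15], TCP at [0.205, 0.643, 0.256] pointing down, gripper open.
Joint ranges: [-2.77, 2.77], [-0.9, 2.22], [0.21, 2.48], [-1.53, 4.67], [0.24, 2.81], [-2.84, 2.84]. Speed limits (rad/s): [2.79, 2.79, 3.14, 3.14, 3.14, 3.14].

INTERFACE

Orientations are given as a unit quaternion [x, y, z, w].
In Python, from plant import get_state, imaging, job, ctrl gives the robot as it stands.
- The arm moves only by the tool jog_arm, never from a script. Its argument "increments" is a list of rows, each an object of numbers: "dx", "dy", "dz": the shift along the world's x, y, z each as a share of 12 cm, from -1 to 1; "ax", "ay", "az": the turn, a rotation vector about the world's x, y, z each as a share of pi/2 rad, from -1 to 1; "gripper": the gripper command: -1 is shut, 1 is fully open, values between are in proportion. A call has 1 to 10 rows; each row is the pose to reach, as a shift and turn from the pose commanded when the call began; what a row does not reach only later rows make up. A row lasts 1/10 s, in which the tool goes at most 50 mm and 8.59 degrees, less where a joint would pass 70% of its speed; a pose out of reach is approached as far as the arm can. A call with a number of a shift or a turn outside -1 to 1 is refused whole. A call with a gripper value outside its range is refused whole. The fingers move at their own pace and stop on an object; "force" is the grip in N (left out, the last holds). Time passes only in rows, so rows that repeat a pose let the fingers close. It gives the time, the measured TCP pose, the force, the opening and the grip force at its end, in the units of the state.
- get_state(): the state, without advancing time (a new reading comes with each control period).
- imaging.read_camera(name): name is "scene" or "top" or "wrist"; returns a dict with "frame" (400x640x3 uint8, blue, green, red), "depth" (400x640 float32, m along the optical axis (not along the pixel's ray), 0 where there is no reading), "camera_matrix" (3x3 intrinsics, pixels), "dist" ([k1, k2, p1, p2, k3] as OpenCV has them; the pictures are not rectified), "extrinsics" (4x4, takes a point from camera to world coordinates); the wrist camera has in their place "mount" (4x4, takes a point from camera to tool coordinates, whose origin is the TCP and whose axes are the flange's). Camera axes: x right, y up, looking along -z (the intrinsics and any distortion apply to the point x, -y, -z); pixel columns grow to the right and rows downward; lengths in m; the calibration is good to about 2 mm. A picture is of the moment at which its call begins: read the wrist's pose just before it.
- job.sign_off(): hands the job in; it is judged then, once.
The state is a dict: "time": time; "qpos": joint angles; "dq": joint speeds; "joint_efforts": joint torques, N m; "eef_pos": TCP position; "tcp_rot": TCP orientation; "contact_force": force on the tool from outside, world axes, zero at the start; "wrist_torque": the same for the moment, N m; "opening": opening from 0.0 (shut) to 1.0 (fully open); "finger_force": force on a finger pad.
Only numpy, scipy, OpenCV 4.12 (cv2) and the standard library are available. Lean on these libraries where they do the work, as an engineer would, in place of code of your own. Each camera call takes 0.05 s, during which the arm holds its last target. There are 200 camera calls.

TASK

Slide the setting gauge (the small plate with the upright post) across the bench, without lifting it and with its post end towards the robot, until its two ridges lie under the open tips of the tweezers clamped in the stand, and let go of it. Then squeeze the two tweezer legs between the gripper's fingers until each tip stands right over its own ridge, left tip over left ridge and right over right, and finish there, still squeezing and holding the gap steady so that the lock can be tightened. Leave the roll of tape, the tin and the connector alone.

Things in the scene. Friction and masses are not known exactly. Their poses are not given: they have to be found in the camera images.
- stand: Fixed stand holding large steel tweezers level; place and yaw vary. Origin on the bench under the midpoint between the tips; x runs along the tweezers from tips (x = 0) to hinges (x = 150 mm), roughly away from the robot; y = their left, z up. Clamp and dark base at x 147 to 233, 90 wide, up to 64 high. Squeeze the legs from above at about x = 70, z = 42, a finger on each outer side.
- leg_left (a joint): Angle of the left (+y) leg, rad: 0 = relaxed open, grows as squeezed inwards, to 0.19. Upright hinge at stand x = 150, y = +6 mm; leg 150 mm long, its angle to the stand's x axis is 0.15 - value, tip at y = 6 + 150*sin(0.15 - value) mm. Spring 3 N m/rad: about 5 N on a finger at 80 mm from the hinge for 0.13 rad. Each leg has its own spring: shifting the fingers sideways shifts both tips.
- leg_right (a joint): The same for the right (-y) leg, mirrored (hinge at y = -6 mm; tip at y = -(6 + 150*sin(0.15 - value)) mm): 0 = relaxed open, grows as squeezed inwards. Both legs are upright steel strips 4 mm thick, 12 mm high (8 mm over the last 45 mm), centred 42 mm above the bench. Open, they measure 40 mm over their outsides at stand x = 70.
- tips_mid (a point): Point fixed to the stand midway between the tips (29 mm above its origin, same axes).
- tip_left (a point): Lower end of the left tip, 29 mm above the bench; the tip is a small downward steel point 6 by 4 mm. At about y = +28 mm in the stand's frame when open.
- tip_right (a point): Lower end of the right tip, 29 mm above the bench; at about y = -28 mm in the stand's frame when open.
- gauge: Loose setting gauge, about 0.6 kg: dark metal plate 110 (x) by 90 (y) by 14 mm, origin at the centre of its underside. Upright bright round post, 20 mm diameter, z = 14 to 56 mm at x = -35, y = 0, to push or pinch it by; it starts beside the tweezers, post end (-x) roughly towards the robot. Two straight steel ridges along x on its top, see the marks.
- mark_left (a point): Middle of the top of the left ridge: 50 mm long in gauge x (-5 to 45), 5 mm wide, top at z = 24 mm, so it passes 5 mm under the tips. It sits on a carriage (36 by 22 mm on its outer side, with a clamp screw up to z = 24) clamped firmly somewhere from gauge y = +4 to +20, different each time; it does not move in use. Axes as the gauge.
- mark_right (a point): Middle of the top of the right ridge (gauge x = 20, y = -12, z = 24 mm), same size as the left one, fixed to the plate; axes as the gauge.
- tape: Bystander: roll of paper tape lying flat, 96 mm outside diameter, 25 mm high, origin at the centre of its underside.
- tin: Bystander: closed steel tin, 104 by 74 by 39 mm high, origin at the centre of its underside.
- connector: Bystander: upright steel connector shell, 20 mm diameter, 66 mm high, origin at the centre of its underside.

How it is judged:
On the way, in this order (a step that is already met when the one before it is completed fails the run):
1. the gauge lies still under the open tips, the middle between the tips lying between the two ridges, and the fingers have let go of the gauge (x of tips_mid in the frame of mark_right between -0.025 and 0.025 m and y of tips_mid in the frame of mark_right above 0.002 m and y of tips_mid in the frame of mark_left below -0.002 m and height (world z) of gauge below 0.004 m and angle between gauge's own z axis and vertical below 0.05 rad and linear speed of gauge below 0.01 m/s and value of joint each of leg_left, leg_right below 0.04 rad and contact force between the fingers and gauge below 0.2 N), for 0.2 s.
2. the fingers squeeze both legs and each tip stands over its ridge, steadily (y of tip_left in the frame of mark_left between -0.003 and 0.003 m and x of tip_left in the frame of mark_left between -0.025 and 0.025 m and y of tip_right in the frame of mark_right between -0.003 and 0.003 m and x of tip_right in the frame of mark_right between -0.025 and 0.025 m and contact force between the fingers and leg_left above 0.8 N and contact force between the fingers and leg_right above 0.8 N and velocity of joint leg_left between -0.08 and 0.08 rad/s and velocity of joint leg_right between -0.08 and 0.08 rad/s), for 0.5 s.
At the end, for the whole second after the job is handed in: Both legs are squeezed by the fingers (more than 0.8 N each), each tip within 3 mm of the centre line of its own ridge and within 25 mm of its middle along it, legs steady (under 0.08 rad/s); the gauge flat and still on the bench, touched by neither the fingers nor the legs (all of step 2 and height (world z) of gauge below 0.004 m and angle between gauge's own z axis and vertical below 0.05 rad and linear speed of gauge below 0.01 m/s and contact force between each of the fingers, leg_left, leg_right and gauge below 0.2 N); the arm keeps its last pose, push and grip.
It fails at once if the gauge is lifted off the bench (height (world z) of gauge above 0.02 m).
It fails at once if a bystander is disturbed (distance of any of tape, tin, connector from where it was at the start of the episode above 0.03 m or angle between connector's own z axis and vertical above 0.5 rad).
It also fails if it takes over 42 s, if anything falls off the work surface, if the arm or the gripper's body presses on something with over 40 N, if the wrist force passes 120 N, or if a joint passes its speed limit or range.

## Working session

There is one attempt and no reset: what is moved stays moved. The work goes in short steps, Python scripts to look and compute and a tool call to move; the robot and the scene stay as the last step left them, time stands still between calls to the robot, and variables do not carry over. Pictures are saved under pics/ and viewed, at most 10 in all, crops included, and the job is handed in when it is done.

Besides the shell and the picture viewer there is one more tool, called after "Emit:" by a JSON object that holds its "method" and its "body". jog_arm: Moves the arm, as the interface text tells. Shift numbers are shares of 12 cm and turn numbers shares of pi/2 rad, none past 1 either way. Its arguments: {"type":"object","properties":{"increments":{"type":"array"},"force":{"type":"number"}},"required":["increments"]}

```bash
mkdir -p pics; ls; cat > h.py <<'E'
import numpy as np, cv2, pickle
from plant import get_state, imaging, job, ctrl
def grab(name):
    s=get_state(); c=imaging.read_camera(name); c['state']=s
    if 'mount' in c:
        from scipy.spatial.transform import Rotation as R
        T=np.eye(4); T[:3,:3]=R.from_quat(s['tcp_rot']).as_matrix(); T[:3,3]=s['eef_pos']
        c['extrinsics']=T@c['mount']
    return c
def rays(c,uv):
    u=cv2.undistortPoints(np.asarray(uv,float).reshape(-1,1,2),np.array(c['camera_matrix'],float),np.array(c['dist'],float)).reshape(-1,2)
    d=np.c_[u[:,0],-u[:,1],-np.ones(len(u))]
    E=np.array(c['extrinsics']); return E[:3,3], d@E[:3,:3].T
def onplane(c,uv,z):
    o,d=rays(c,uv); return o+d*((z-o[2])/d[:,2])[:,None]
def cloud(c):
    h,w=c['depth'].shape; uv=np.stack(np.meshgrid(np.arange(w),np.arange(h)),-1).reshape(-1,2)
    o,d=rays(c,uv); return (o+d*np.asarray(c['depth']).reshape(-1,1)).reshape(h,w,3)
E
python3 - <<'E'
from h import *
for n in('top','scene'):
    c=grab(n); pickle.dump(c,open(n+'.pkl','wb')); cv2.imwrite(f'pics/{n}0.png',c['frame'])
    print(n,np.round(c['extrinsics'],3).tolist(),np.round(c['camera_matrix'],1).tolist(),c['dist'])
print(get_state(), ctrl.finger_overhang)
E
```

```text
pics
top [[-0.022, 0.996, -0.086, 0.473], [-1.0, -0.021, 0.015, 0.009], [0.013, 0.086, 0.996, 1.25], [0.0, 0.0, 0.0, 1.0]] [[493.0, 0.0, 322.6], [0.0, 493.0, 211.5], [0.0, 0.0, 1.0]] [-0.06563292  0.          0.          0.          0.        ]
scene [[0.577, -0.588, 0.567, 1.063], [0.816, 0.431, -0.385, -0.337], [-0.018, 0.685, 0.729, 0.673], [0.0, 0.0, 0.0, 1.0]] [[371.4, 0.0, 310.7], [0.0, 371.4, 195.8], [0.0, 0.0, 1.0]] [0.02708057 0.         0.         0.         0.        ]
{'time': 0.1, 'qpos': array([ 1.11198635e+00,  2.87121633e-01,  1.57807470e+00, -2.93095020e-05,
        1.27862754e+00, -1.49967391e-01]), 'dq': array([ 0.00099677, -0.00030042, -0.00464538,  0.00076201, -0.00074278,
       -0.00010834]), 'joint_efforts': array([ 4.61096788e-04, -4.07289577e+01, -2.93700939e+01, -1.71313291e-04,
        3.39056649e-03,  1.62060292e-05]), 'eef_pos': array([0.20487425, 0.64256446, 0.25503187]), 'tcp_rot': array([ 1.53804022e-01,  9.88100743e-01, -1.06852659e-03, -3.20974210e-04]), 'contact_force': array([-0.12465993, -0.50780381, -0.41616058]), 'wrist_torque': array([ 0.00115108, -0.00381559,  0.02459956]), 'finger_force': 0.0, 'opening': 0.9971631271777077} 0.025
```

View pics/top0.png

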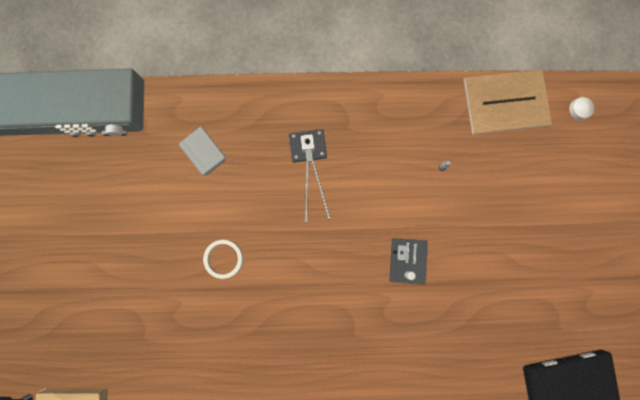

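View pics/scene0.png

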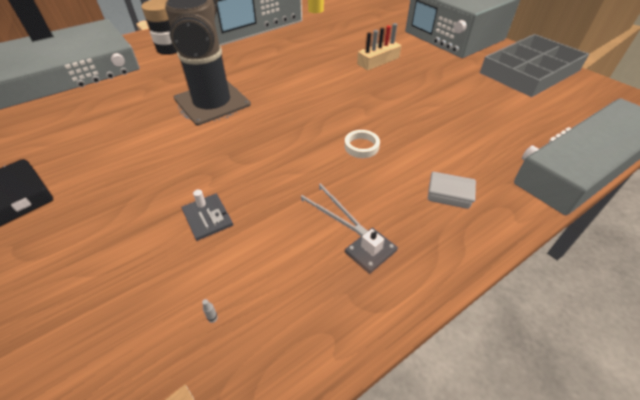

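The top view shows the tips at (306,221) and (328,218), with the hinge near (310,155). The gauge is at (408,261) with its post at (411,276), the tape at (222,259), the tin at (202,151) and the connector at (444,166). The scene view agrees.

```bash
python3 - <<'E'
from h import *
c=pickle.load(open('top.pkl','rb'))
for n,p,z in [('tipL',(306,221),.042),('tipR',(328,218),.042),('hinge',(310,157),.045),('gauge',(408,261),.014),('post',(411,276),.056),('conn',(444,166),.04),('tape',(222,259),.025),('tin',(202,151),.039)]:
    print(n,onplane(c,[p],z).round(3))
g=cv2.cvtColor(c['frame'],cv2.COLOR_BGR2HSV)
m=(g[...,1]<90)&(g[...,2]<110); m[:225]=0;m[300:]=0;m[:,:370]=0;m[:,450:]=0
k,_=cv2.findContours(m.astype(np.uint8),cv2.RETR_EXTERNAL,cv2.CHAIN_APPROX_NONE); k=max(k,key=cv2.contourArea)
b=cv2.boxPoints(cv2.minAreaRect(k)); print(b,onplane(c,b,.014).round(3))
w=grab('wrist'); print(np.round(w['mount'],3).tolist(),np.round(w['camera_matrix'],1).tolist(),w['dist'])
E
```

```text
tipL [[0.554 0.033 0.042]]
tipR [[ 0.561 -0.022  0.042]]
hinge [[0.713 0.02  0.045]]
gauge [[ 0.45  -0.22   0.014]]
post [[ 0.415 -0.219  0.056]]
conn [[ 0.685 -0.315  0.04 ]]
tape [[0.466 0.243 0.025]]
tin [[0.735 0.289 0.039]]
[[388.92218 281.24515]
 [391.62646 237.97665]
 [427.1751  240.19846]
 [424.47083 283.46695]] [[ 0.401 -0.171  0.014]
 [ 0.509 -0.181  0.014]
 [ 0.501 -0.271  0.014]
 [ 0.393 -0.26   0.014]]
[[0.0, 0.949, 0.315, 0.081], [1.0, 0.0, -0.001, -0.0], [-0.001, 0.315, -0.949, -0.119], [0.0, 0.0, 0.0, 1.0]] [[300.8, 0.0, 320.9], [0.0, 300.8, 198.6], [0.0, 0.0, 1.0]] [-0.04742269  0.          0.          0.          0.        ]
```

Emit:
{"method": "jog_arm", "body": {"increments": [{"dx":0.8,"dy":-1,"az":0.14},{"dx":0.8,"dy":-1,"az":0.14},{"dx":0.8,"dy":-1,"az":0.14},{"dx":0.8,"dy":-1,"az":0.14}]}}

```text
$.increments[0]: bad value
```

Emit:
{"method": "jog_arm", "body": {"increments": [{"dx":0.8,"dy":-1},{"dx":0.8,"dy":-1},{"dx":0.8,"dy":-1},{"dx":0.8,"dy":-1}]}}

```text
$.increments[0]: bad value
```

Emit:
{"method": "jog_arm", "body": {"increments": [{"dx":0.4,"dy":-1},{"dx":0.4,"dy":-1},{"dx":0.4,"dy":-1}]}}

```text
$.increments[0]: bad value
```

Emit:
{"method": "jog_arm", "body": {"increments": [{"dx":0.2,"dy":-1},{"dx":0.2,"dy":-1},{"dx":0.2,"dy":-1}]}}

```text
$.increments[0]: bad value
```

Emit:
{"method": "jog_arm", "body": {"increments": [{"dx":0.2,"dy":-1,"dz":-0.2},{"dx":0.2,"dy":-1,"dz":-0.2},{"dx":0.2,"dy":-1,"dz":-0.2},{"dx":0.2,"dy":-1,"dz":-0.2},{"dx":0.2,"dy":-1,"dz":-0.2}]}}

```text
$.increments[0]: bad value
```

The rows were probably refused because some keys were missing, so I'll send all of them.

Emit:
{"method": "jog_arm", "body": {"increments": [{"dx":0.8,"dy":-1,"dz":0,"ax":0,"ay":0,"az":0.14,"gripper":1},{"dx":0.8,"dy":-1,"dz":0,"ax":0,"ay":0,"az":0.14,"gripper":1},{"dx":0.8,"dy":-1,"dz":0,"ax":0,"ay":0,"az":0.14,"gripper":1},{"dx":0.8,"dy":-1,"dz":0,"ax":0,"ay":0,"az":0.14,"gripper":1}]}}

```text
time: 0.55
eef_pos: [0.3039, 0.5195, 0.2558]
tcp_rot: [0.047, 0.999, -0.001, 0.0]
contact_force: [-0.7, -0.3, 0.2]
opening: 1.002
finger_force: 0.0
```

Emit:
{"method": "jog_arm", "body": {"increments": [{"dx":0.8,"dy":-1,"dz":0,"ax":0,"ay":0,"az":0,"gripper":1},{"dx":0.8,"dy":-1,"dz":0,"ax":0,"ay":0,"az":0,"gripper":1},{"dx":0.8,"dy":-1,"dz":0,"ax":0,"ay":0,"az":0,"gripper":1},{"dx":0.8,"dy":-1,"dz":0,"ax":0,"ay":0,"az":0,"gripper":1}]}}

```text
time: 0.95
eef_pos: [0.3997, 0.3998, 0.2561]
tcp_rot: [0.047, 0.999, -0.001, 0.0]
contact_force: [-1.1, 0.9, -0.1]
opening: 0.999
finger_force: 0.0
```

Emit:
{"method": "jog_arm", "body": {"increments": [{"dx":0.4,"dy":-1,"dz":0,"ax":0,"ay":0,"az":0,"gripper":1},{"dx":0.4,"dy":-1,"dz":0,"ax":0,"ay":0,"az":0,"gripper":1},{"dx":0.4,"dy":-1,"dz":0,"ax":0,"ay":0,"az":0,"gripper":1}]}}

```text
time: 1.25
eef_pos: [0.4454, 0.2815, 0.2561]
tcp_rot: [0.045, 0.999, -0.0, -0.0]
contact_force: [-0.4, 0.6, 0.7]
opening: 1.004
finger_force: 0.0
```

Emit:
{"method": "jog_arm", "body": {"increments": [{"dx":0.2,"dy":-1,"dz":0,"ax":0,"ay":0,"az":0,"gripper":1},{"dx":0.2,"dy":-1,"dz":0,"ax":0,"ay":0,"az":0,"gripper":1},{"dx":0.2,"dy":-1,"dz":0,"ax":0,"ay":0,"az":0,"gripper":1}]}}

```text
time: 1.55
eef_pos: [0.4693, 0.161, 0.2562]
tcp_rot: [0.045, 0.999, -0.0, -0.0]
contact_force: [-0.2, 0.4, -0.1]
opening: 1.001
finger_force: 0.0
```

Emit:
{"method": "jog_arm", "body": {"increments": [{"dx":0.2,"dy":-1,"dz":-0.5,"ax":0,"ay":0,"az":0,"gripper":1},{"dx":0.2,"dy":-1,"dz":-0.5,"ax":0,"ay":0,"az":0,"gripper":1},{"dx":0.2,"dy":-1,"dz":-0.5,"ax":0,"ay":0,"az":0,"gripper":1},{"dx":0.2,"dy":-1,"dz":-0.5,"ax":0,"ay":0,"az":0,"gripper":1},{"dx":0.2,"dy":-1,"dz":-0.5,"ax":0,"ay":0,"az":0,"gripper":1}]}}

```text
time: 2.05
eef_pos: [0.493, 0.0434, 0.1959]
tcp_rot: [0.045, 0.999, 0.0, -0.001]
contact_force: [0.4, 0.3, 0.2]
opening: 0.996
finger_force: 0.0
```

```bash
python3 - <<'E'
from h import *
c=grab('wrist'); pickle.dump(c,open('w1.pkl','wb')); cv2.imwrite('pics/w1.png',c['frame']); print(c['state']['eef_pos'],c['state']['time'])
E
```

```text
[0.49297179 0.04341501 0.19587375] 2.05
```

View pics/w1.png

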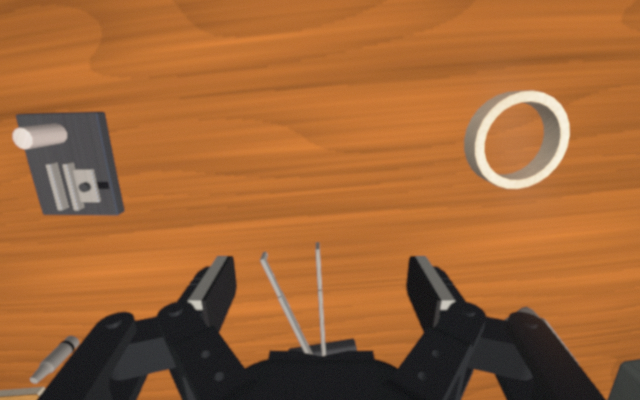

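The wrist view shows the right tip near (264,256) and the left near (318,245). The gauge's post top is at (22,138), with ridges near (57,187) and (73,187) and the carriage on the +y side. The tape is at (517,140).

```bash
python3 - <<'E'
from h import *
c=pickle.load(open('w1.pkl','rb'))
hsv=cv2.cvtColor(c['frame'],cv2.COLOR_BGR2HSV)
m=(hsv[...,1]<90)&(hsv[...,2]>70); m[:238]=0; m[335:]=0; m[:,:250]=0; m[:,345:]=0
n,lab,st,ce=cv2.connectedComponentsWithStats(m.astype(np.uint8))
P=cloud(c)
for i in range(1,n):
    if st[i,4]<60: continue
    ys,xs=np.where(lab==i)
    top=ys.min(); print(st[i],'tip px',xs[ys<=top+1].mean(),top, 'depth z',np.round(np.percentile(P[ys,xs,2],[10,50,90]),3))
    # row centroids
    rows=[(xs[ys==r].mean(),r) for r in range(top+6,ys.max()-1)]
    W=onplane(c,rows,.0465)
    vx,vy,x0,y0=cv2.fitLine(W[:,:2].astype(np.float32),cv2.DIST_HUBER,0,.01,.01).ravel()
    print('angle',np.arctan(vy/vx),'pt',x0,y0,'end',onplane(c,[(xs[ys<=top+1].mean(),top)],.046).round(4),'resid',np.std((W[:,1]-y0)-(vy/vx)*(W[:,0]-x0)))
E
```

```text
[316 243   9  92 375] tip px 317.2 243 depth z [0.002 0.048 0.05 ]
angle -0.041740116 pt 0.602968 0.03252159 end [[0.5468 0.0352 0.046 ]] resid 0.0002449054737314262
[260 252  43  83 571] tip px 264.6 252 depth z [0.041 0.047 0.049]
angle 0.2603146 pt 0.62272817 -0.004926306 end [[ 0.5521 -0.0183  0.046 ]] resid 0.0003093350977585299
```

Emit:
{"method": "jog_arm", "body": {"increments": [{"dx":-0.2,"dy":-1,"dz":0,"ax":0,"ay":0,"az":0,"gripper":1},{"dx":-0.2,"dy":-1,"dz":0,"ax":0,"ay":0,"az":0,"gripper":1},{"dx":-0.2,"dy":-1,"dz":0,"ax":0,"ay":0,"az":0,"gripper":1}]}}

```text
time: 2.4
eef_pos: [0.4694, -0.0778, 0.1977]
tcp_rot: [0.044, 0.999, -0.001, 0.001]
contact_force: [0.1, 0.6, -0.4]
opening: 1.003
finger_force: 0.0
```

Emit:
{"method": "jog_arm", "body": {"increments": [{"dx":-0.2,"dy":-0.95,"dz":0,"ax":0,"ay":0,"az":0,"gripper":1},{"dx":-0.2,"dy":-0.95,"dz":0,"ax":0,"ay":0,"az":0,"gripper":1},{"dx":-0.2,"dy":-0.95,"dz":0,"ax":0,"ay":0,"az":0,"gripper":1},{"dx":-0.2,"dy":-0.95,"dz":0,"ax":0,"ay":0,"az":0,"gripper":1}]}}

```text
time: 2.8
eef_pos: [0.4458, -0.1919, 0.1976]
tcp_rot: [0.045, 0.999, -0.001, 0.001]
contact_force: [-0.5, 0.2, 0.3]
opening: 0.997
finger_force: 0.0
```

```bash
python3 - <<'E'
from h import *
c=grab('wrist'); pickle.dump(c,open('w2.pkl','wb')); cv2.imwrite('pics/w2.png',c['frame']); print(c['state']['eef_pos'],c['state']['time'])
E
```

```text
[ 0.44578263 -0.19193278  0.19761312] 2.8
```

View pics/w2.png

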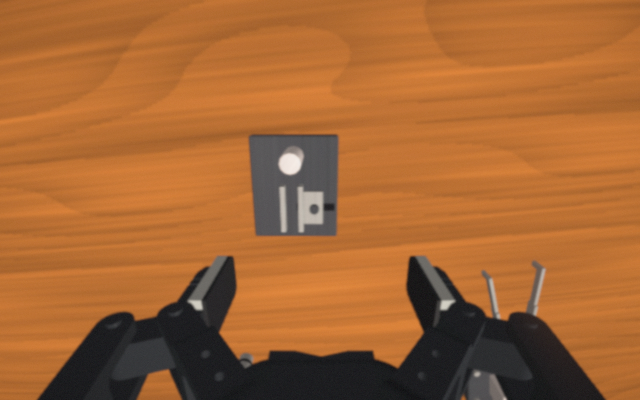

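The gauge plate spans (250,135) to (338,236), with the post top at (290,162) and ridges near u=283 and u=301.

```bash
python3 - <<'E'
from h import *
c=pickle.load(open('w2.pkl','rb'))
f=c['frame']; hsv=cv2.cvtColor(f,cv2.COLOR_BGR2HSV)
m=(hsv[...,1]<110); m[:115]=0;m[250:]=0;m[:,:230]=0;m[:,360:]=0
m=cv2.morphologyEx(m.astype(np.uint8),cv2.MORPH_CLOSE,np.ones((7,7)))
k=max(cv2.findContours(m,cv2.RETR_EXTERNAL,cv2.CHAIN_APPROX_NONE)[0],key=cv2.contourArea).reshape(-1,2)
W=onplane(c,k,.014)[:,:2].astype(np.float32)
r=cv2.minAreaRect(W); print('plate',r,cv2.boxPoints(r).round(4).tolist())
b=(hsv[...,1]<110)&(f.min(2)>120); b[:130]=0;b[236:]=0;b[:,:255]=0;b[:,335:]=0
n,lab,st,ce=cv2.connectedComponentsWithStats(b.astype(np.uint8))
for i in range(1,n):
    if st[i,4]>15: print(st[i],ce[i].round(1))
for r_ in (188,195,229,231): print(r_,f[r_,276:330].mean(1).astype(int).tolist())
# post top
ys,xs=np.where((f.min(2)>200)&(np.indices(f.shape[:2])[0]<180)&b); print('post',xs.mean(),ys.mean(),onplane(c,[(xs.mean(),ys.mean())],.056).round(4))
E
```

```text
plate ((0.45104822516441345, -0.22028374671936035), (0.08885767310857773, 0.10921049118041992), 84.7376708984375) [[0.39259999990463257, -0.25949999690055847], [0.5012999773025513, -0.2694999873638153], [0.5095000267028809, -0.181099995970726], [0.40070000290870667, -0.17100000381469727]]
[278 149  26  27 524] [290.7 161.6]
[279 186   8  47 298] [282.8 208.7]
[297 186  27  47 827] [308.8 207.8]
188 [89, 90, 107, 141, 168, 181, 184, 179, 160, 128, 100, 87, 85, 86, 86, 87, 86, 86, 88, 87, 99, 127, 158, 177, 184, 179, 158, 125, 96, 86, 86, 86, 87, 87, 84, 84, 87, 85, 86, 87, 84, 84, 82, 85, 85, 85, 85, 86, 85, 85, 83, 82, 81, 83]
195 [87, 91, 100, 130, 159, 180, 186, 184, 166, 137, 104, 89, 86, 85, 86, 84, 86, 87, 87, 86, 94, 118, 153, 178, 187, 184, 180, 178, 180, 182, 184, 185, 185, 184, 187, 185, 187, 183, 183, 183, 183, 186, 187, 187, 186, 178, 154, 124, 98, 87, 85, 82, 83, 86]
229 [86, 85, 87, 89, 111, 151, 178, 186, 183, 172, 141, 110, 90, 83, 84, 85, 85, 87, 86, 87, 90, 101, 130, 163, 183, 187, 177, 154, 115, 93, 86, 86, 88, 87, 85, 86, 87, 86, 87, 85, 85, 84, 82, 86, 85, 85, 85, 87, 88, 86, 86, 85, 84, 86]
231 [86, 87, 87, 88, 106, 139, 166, 171, 168, 153, 125, 98, 85, 86, 86, 85, 84, 86, 87, 87, 87, 100, 125, 153, 169, 172, 165, 140, 107, 91, 86, 86, 88, 87, 86, 85, 87, 85, 88, 87, 85, 85, 86, 85, 86, 86, 86, 87, 87, 85, 85, 86, 84, 85]
post 289.8544303797468 163.33860759493672 [[ 0.4165 -0.2167  0.056 ]]
```

Emit:
{"method": "jog_arm", "body": {"increments": [{"dx":-0.24,"dy":-0.21,"dz":-0.4,"ax":0,"ay":0,"az":0,"gripper":1},{"dx":-0.24,"dy":-0.21,"dz":-0.8,"ax":0,"ay":0,"az":0,"gripper":1},{"dx":-0.24,"dy":-0.21,"dz":-1,"ax":0,"ay":0,"az":0,"gripper":1},{"dx":-0.24,"dy":-0.21,"dz":-1,"ax":0,"ay":0,"az":0,"gripper":1}]}}

```text
time: 3.25
eef_pos: [0.4139, -0.212, 0.0721]
tcp_rot: [0.043, 0.999, 0.003, -0.004]
contact_force: [-0.1, 0.6, 0.3]
opening: 1.002
finger_force: 0.0
```

Emit:
{"method": "jog_arm", "body": {"increments": [{"dx":0,"dy":0,"dz":-0.13,"ax":0,"ay":0,"az":0,"gripper":0},{"dx":0,"dy":0,"dz":-0.26,"ax":0,"ay":0,"az":0,"gripper":-0.2},{"dx":0,"dy":0,"dz":-0.26,"ax":0,"ay":0,"az":0,"gripper":-1},{"dx":0,"dy":0,"dz":-0.26,"ax":0,"ay":0,"az":0,"gripper":-1},{"dx":0,"dy":0,"dz":-0.26,"ax":0,"ay":0,"az":0,"gripper":-1},{"dx":0,"dy":0,"dz":-0.26,"ax":0,"ay":0,"az":0,"gripper":-1},{"dx":0,"dy":0,"dz":-0.26,"ax":0,"ay":0,"az":0,"gripper":-1},{"dx":0,"dy":0,"dz":-0.26,"ax":0,"ay":0,"az":0,"gripper":-1}], "force": 40}}

```text
time: 4.05
eef_pos: [0.4179, -0.2166, 0.0472]
tcp_rot: [0.045, 0.999, -0.001, 0.002]
contact_force: [0.9, 2.9, 7.0]
opening: 0.219
finger_force: 39.7
```

Emit:
{"method": "jog_arm", "body": {"increments": [{"dx":0.03,"dy":0.1,"dz":0,"ax":0,"ay":0,"az":0,"gripper":-1},{"dx":0.07,"dy":0.2,"dz":0,"ax":0,"ay":0,"az":0.01,"gripper":-1},{"dx":0.1,"dy":0.3,"dz":0,"ax":0,"ay":0,"az":0.02,"gripper":-1},{"dx":0.13,"dy":0.4,"dz":0,"ax":0,"ay":0,"az":0.03,"gripper":-1},{"dx":0.17,"dy":0.5,"dz":0,"ax":0,"ay":0,"az":0.04,"gripper":-1},{"dx":0.2,"dy":0.6,"dz":0,"ax":0,"ay":0,"az":0.05,"gripper":-1},{"dx":0.23,"dy":0.7,"dz":0,"ax":0,"ay":0,"az":0.06,"gripper":-1},{"dx":0.27,"dy":0.8,"dz":0,"ax":0,"ay":0,"az":0.06,"gripper":-1},{"dx":0.3,"dy":0.9,"dz":0,"ax":0,"ay":0,"az":0.06,"gripper":-1},{"dx":0.3,"dy":0.9,"dz":0,"ax":0,"ay":0,"az":0.06,"gripper":-1}]}}

```text
time: 5.05
eef_pos: [0.4545, -0.1081, 0.0473]
tcp_rot: [-0.003, 1.0, -0.001, 0.002]
contact_force: [1.5, 2.1, 6.5]
opening: 0.224
finger_force: 39.9
```

Emit:
{"method": "jog_arm", "body": {"increments": [{"dx":0.03,"dy":0.1,"dz":0,"ax":0,"ay":0,"az":0,"gripper":-1},{"dx":0.07,"dy":0.2,"dz":0,"ax":0,"ay":0,"az":0.01,"gripper":-1},{"dx":0.1,"dy":0.3,"dz":0,"ax":0,"ay":0,"az":0.02,"gripper":-1},{"dx":0.13,"dy":0.4,"dz":0,"ax":0,"ay":0,"az":0.03,"gripper":-1},{"dx":0.17,"dy":0.5,"dz":0,"ax":0,"ay":0,"az":0.04,"gripper":-1},{"dx":0.2,"dy":0.6,"dz":0,"ax":0,"ay":0,"az":0.05,"gripper":-1},{"dx":0.23,"dy":0.7,"dz":0,"ax":0,"ay":0,"az":0.06,"gripper":-1},{"dx":0.3,"dy":0.75,"dz":0,"ax":0,"ay":0,"az":0.067,"gripper":-1},{"dx":0.3,"dy":0.75,"dz":0,"ax":0,"ay":0,"az":0.067,"gripper":-1}]}}

```text
time: 5.95
eef_pos: [0.49, -0.0181, 0.0472]
tcp_rot: [-0.056, 0.998, -0.001, 0.001]
contact_force: [-1.5, -0.1, 8.9]
opening: 0.221
finger_force: 40.7
```

```bash
python3 - <<'E'
from h import *
c=grab('wrist'); pickle.dump(c,open('w3.pkl','wb')); cv2.imwrite('pics/w3.png',c['frame']); print(c['state']['eef_pos'],c['state']['time'])
E
```

```text
[ 0.48996607 -0.01810136  0.0472445 ] 5.95
```

View pics/w3.png

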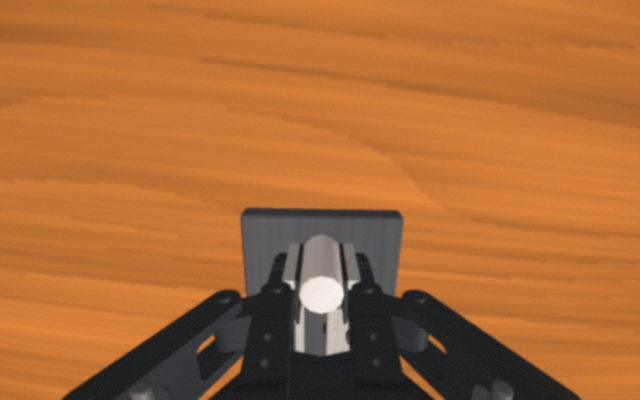

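The gauge is held squarely with the post at (321,295). I'll move the last stretch and release.

Emit:
{"method": "jog_arm", "body": {"increments": [{"dx":0.02,"dy":0.06,"dz":0,"ax":0,"ay":0,"az":0,"gripper":-1},{"dx":0.04,"dy":0.12,"dz":0,"ax":0,"ay":0,"az":0,"gripper":-1},{"dx":0.07,"dy":0.175,"dz":0,"ax":0,"ay":0,"az":0,"gripper":-1},{"dx":0.07,"dy":0.175,"dz":0,"ax":0,"ay":0,"az":0,"gripper":-1},{"dx":0.07,"dy":0.175,"dz":0,"ax":0,"ay":0,"az":0,"gripper":-1},{"dx":0.07,"dy":0.175,"dz":0,"ax":0,"ay":0,"az":0,"gripper":0.3},{"dx":0.07,"dy":0.175,"dz":0,"ax":0,"ay":0,"az":0,"gripper":0.3},{"dx":0.07,"dy":0.175,"dz":0,"ax":0,"ay":0,"az":0,"gripper":0.3},{"dx":0.07,"dy":0.175,"dz":0,"ax":0,"ay":0,"az":0,"gripper":0.3}]}}

```text
time: 6.9
eef_pos: [0.4963, 0.003, 0.0448]
tcp_rot: [-0.055, 0.998, 0.0, -0.0]
contact_force: [0.1, 0.2, -0.9]
opening: 0.652
finger_force: 0.0
```

Emit:
{"method": "jog_arm", "body": {"increments": [{"dx":0,"dy":0,"dz":0.2,"ax":0,"ay":0,"az":0,"gripper":0.3},{"dx":0,"dy":0,"dz":0.6,"ax":0,"ay":0,"az":0,"gripper":0.3},{"dx":0,"dy":0,"dz":1,"ax":0,"ay":0,"az":0,"gripper":0.3},{"dx":0,"dy":0,"dz":1,"ax":0,"ay":0,"az":0,"gripper":0.3},{"dx":0,"dy":0,"dz":1,"ax":0,"ay":0,"az":0,"gripper":0.3}]}}

```text
time: 7.4
eef_pos: [0.4974, 0.0028, 0.1665]
tcp_rot: [-0.055, 0.998, -0.0, 0.002]
contact_force: [-0.6, -0.7, -0.9]
opening: 0.65
finger_force: 0.0
```

```bash
python3 - <<'E'
from h import *
c=grab('wrist'); pickle.dump(c,open('w4.pkl','wb')); cv2.imwrite('pics/w4.png',c['frame']); print(c['state']['eef_pos'],c['state']['time'])
E
```

```text
[0.49741482 0.0027858  0.16646232] 7.4
```

View pics/w4.png

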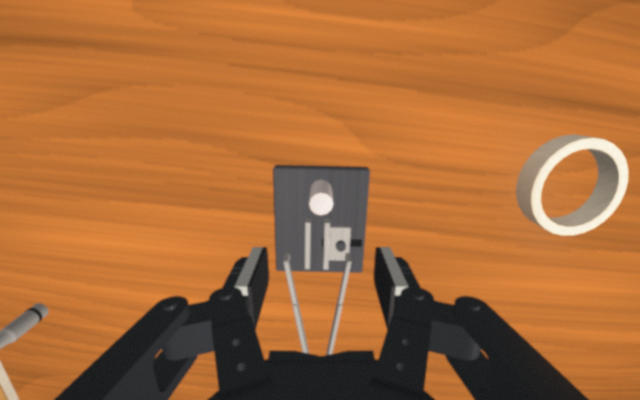

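The gauge now sits under the tips at (288,262) and (348,264). Its ridges are near u=307 and u=326, rows 222-269, and the fingers are clear. Next I'll measure the fine alignment.

```bash
cat > meas.py <<'E'
from h import *
def fit(c,rows,z):
    W=onplane(c,rows,z)[:,:2].astype(np.float32)
    vx,vy,x0,y0=cv2.fitLine(W,cv2.DIST_HUBER,0,.01,.01).ravel(); s=vy/vx
    return s,y0-s*x0,W,np.std(W[:,1]-y0-s*(W[:,0]-x0))
def cent(f,r,lo,hi,bg):   # weighted bright centroid in a row span
    w=np.clip(f[r,lo:hi].mean(1)-bg,0,None); return (np.arange(lo,hi)*w).sum()/w.sum()
E
python3 - <<'E'
from meas import *
c=pickle.load(open('w4.pkl','rb')); f=c['frame'].astype(float)
hsv=cv2.cvtColor(c['frame'],cv2.COLOR_BGR2HSV)
R=fit(c,[(cent(f,r,302,313,105),r) for r in range(226,264)],.024)
L=fit(c,[(cent(f,r,321,331,105),r) for r in list(range(224,227))+list(range(263,267))],.024)
m=(hsv[...,1]<90)&(hsv[...,2]>80); out=[]
for lo,hi in((285,308),(325,352)):
    rows=[]
    for r in range(276,345):
        xs=np.where(m[r,lo:hi])[0]
        if 2<=len(xs)<=12: rows.append((lo+xs.mean(),r))
    out.append(fit(c,rows,.0465)); print(len(rows),rows[0],rows[-1])
(sR,bR,_,e1),(sL,bL,_,e2)=out
print('ridge R',R[0],R[1],R[3],'L',L[0],L[1],L[3]); print('legs',sR,sL,e1,e2)
aR,aL=np.arctan([sR,sL]); yaw=(aR+aL)/2; x=(bR-bL)/(sL-sR); A=np.array([x,sR*x+bR]); ex=np.array([np.cos(yaw),np.sin(yaw)]); ey=np.array([-ex[1],ex[0]])
mid=A-.1897*ex; print('yaw',yaw,'half',(aR-aL)/2,'apex',A,'tipsmid',mid)
for n,q in(('R',R),('L',L)):
    print(n,'ridge pts in stand',[(np.round((p-mid)@ex,4),np.round((p-mid)@ey,4)) for p in (q[2][0],q[2][-1])])
for n,q in(('legR',out[0]),('legL',out[1])):
    print(n,[(np.round((p-mid)@ex,4),np.round((p-mid)@ey,4)) for p in (q[2][0],q[2][-1])])
for p in [(274,167),(368,168),(363,271),(276,270)]: print('corner',onplane(c,[p],.014).round(4))
for p in [(288,258),(348,262)]: w=onplane(c,[p],.046)[0,:2]-mid; print('legend',w@ex,w@ey)
P=cloud(c); print('z ridge',np.median(P[226:264,305:309,2]),'legs',np.median(P[280:330][m[280:330]&(np.indices((50,640))[1]>285)&(np.indices((50,640))[1]<352)][:,2]))
E
```

```text
69 (np.float64(288.5), 276) (np.float64(303.5), 344)
69 (np.float64(345.0), 276) (np.float64(331.0), 344)
ridge R 0.084305994 -0.050929233 1.5406555e-05 L 0.08466842 -0.032717843 4.068335e-05
legs 0.263389 -0.038757846 0.00023711837 0.00018758234
yaw 0.10940069 half 0.14813915 apex [0.74397904 0.02648537] tipsmid [0.5554131  0.00577343]
R ridge pts in stand [(np.float32(-0.0244), np.float32(-0.0092)), (np.float32(0.0154), np.float32(-0.0102))]
L ridge pts in stand [(np.float32(-0.0265), np.float32(0.0091)), (np.float32(0.0188), np.float32(0.008))]
legR [(np.float32(0.0158), np.float32(-0.0263)), (np.float32(0.0961), np.float32(-0.014))]
legL [(np.float32(0.0157), np.float32(0.0257)), (np.float32(0.096), np.float32(0.0139))]
corner [[ 0.4812 -0.0424  0.014 ]]
corner [[0.4726 0.0437 0.014 ]]
corner [[0.5809 0.0561 0.014 ]]
corner [[ 0.5897 -0.0338  0.014 ]]
legend -0.002688421940966985 -0.026135427857119867
legend 0.0013214058336647881 0.028022099227845085
z ridge 0.025322930692689233 legs 0.04766840209657748
```

Ridges in the stand frame are at y = -9.7 and +8.5 mm near x = 0, so the gauge is well placed. Now over the legs.

Emit:
{"method": "jog_arm", "body": {"increments": [{"dx":0.4,"dy":0.04,"dz":0,"ax":0,"ay":0,"az":0,"gripper":0.8},{"dx":0.8,"dy":0.086,"dz":0,"ax":0,"ay":0,"az":0,"gripper":0.8},{"dx":1,"dy":0.086,"dz":0,"ax":0,"ay":0,"az":0,"gripper":0.8},{"dx":1,"dy":0.086,"dz":0,"ax":0,"ay":0,"az":0,"gripper":0.8}]}}

```text
time: 7.85
eef_pos: [0.6178, 0.0132, 0.162]
tcp_rot: [-0.055, 0.998, 0.0, -0.002]
contact_force: [0.4, 0.7, -0.2]
opening: 0.896
finger_force: 0.0
```

Emit:
{"method": "jog_arm", "body": {"increments": [{"dx":0.06,"dy":0,"dz":-0.1,"ax":0,"ay":0,"az":0,"gripper":0.8},{"dx":0.06,"dy":0,"dz":-0.4,"ax":0,"ay":0,"az":0,"gripper":0.8},{"dx":0.06,"dy":0,"dz":-0.7,"ax":0,"ay":0,"az":0,"gripper":0.8},{"dx":0.06,"dy":0,"dz":-0.9,"ax":0,"ay":0,"az":0,"gripper":0.8},{"dx":0.06,"dy":0,"dz":-0.98,"ax":0,"ay":0,"az":0,"gripper":0.8},{"dx":0.06,"dy":0,"dz":-0.98,"ax":0,"ay":0,"az":0,"gripper":0.8},{"dx":0.06,"dy":0,"dz":-0.98,"ax":0,"ay":0,"az":0,"gripper":0.8}]}}

```text
time: 8.55
eef_pos: [0.6241, 0.0131, 0.0481]
tcp_rot: [-0.055, 0.998, -0.0, 0.0]
contact_force: [-0.5, 0.3, -0.7]
opening: 0.898
finger_force: 0.0
```

Squeezing gently, stopping slightly wide at first.

Emit:
{"method": "jog_arm", "body": {"increments": [{"dx":0,"dy":0,"dz":0,"ax":0,"ay":0,"az":0,"gripper":0.3},{"dx":0,"dy":0,"dz":0,"ax":0,"ay":0,"az":0,"gripper":0.05},{"dx":0,"dy":0,"dz":0,"ax":0,"ay":0,"az":0,"gripper":-0.1},{"dx":0,"dy":0,"dz":0,"ax":0,"ay":0,"az":0,"gripper":-0.2},{"dx":0,"dy":0,"dz":0,"ax":0,"ay":0,"az":0,"gripper":-0.3},{"dx":0,"dy":0,"dz":0,"ax":0,"ay":0,"az":0,"gripper":-0.4},{"dx":0,"dy":0,"dz":0,"ax":0,"ay":0,"az":0,"gripper":-0.5},{"dx":0,"dy":0,"dz":0,"ax":0,"ay":0,"az":0,"gripper":-0.5},{"dx":0,"dy":0,"dz":0,"ax":0,"ay":0,"az":0,"gripper":-0.5},{"dx":0,"dy":0,"dz":0,"ax":0,"ay":0,"az":0,"gripper":-0.5}], "force": 30}}

```text
time: 9.55
eef_pos: [0.6245, 0.0131, 0.0484]
tcp_rot: [-0.055, 0.998, -0.0, 0.001]
contact_force: [-1.4, 0.8, 4.9]
opening: 0.25
finger_force: 3.9
```

```bash
python3 - <<'E'
from h import *
c=grab('wrist'); pickle.dump(c,open('w5.pkl','wb')); cv2.imwrite('pics/w5.png',cv2.resize(c['frame'][100:300,220:420],None,fx=3,fy=3,interpolation=cv2.INTER_CUBIC)); s=get_state(); print(s['eef_pos'],s['time'],s['opening'],s['finger_force'])
E
```

```text
[0.62452753 0.01307748 0.04842121] 9.6 0.2525585113168013 3.919190391898155
```

View pics/w5.png

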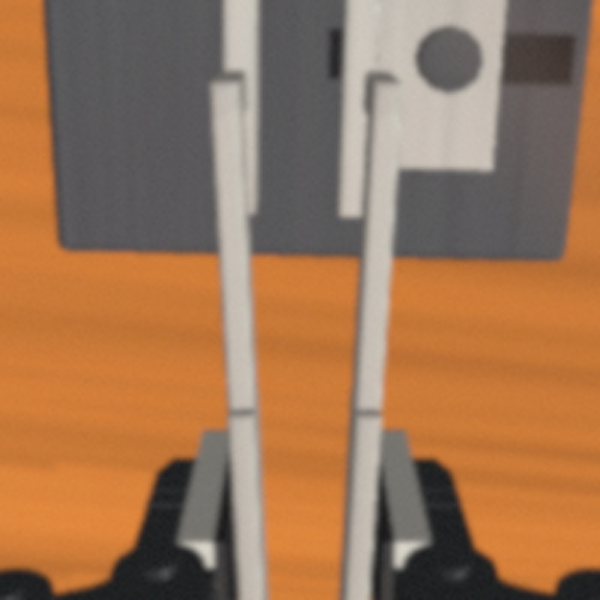

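The crop shows the leg ends at crop (227,85) and (383,85), just outside their ridges, which are near crop u=241 and u=354. The fingers are on both legs. Now I'll measure the tip offsets.

```bash
cat > final.py <<'E'
from meas import *
import sys
def edges(f,r,lo,hi,th):
    a=f[r,lo:hi].mean(1); s=np.where((a[:-1]<th)!=(a[1:]<th))[0]
    return [lo+i+(th-a[i])/(a[i+1]-a[i]) for i in s]
def run(c,vb=1):
    g=c['frame'].astype(float); th=140
    if vb:
        for r in (104,110,116,122,130,134,140,150,168,170): print(r,np.round(edges(g,r,285,362,th),1))
    return g
if __name__=='__main__':
    run(pickle.load(open(sys.argv[1],'rb')))
E
python3 final.py w5.pkl
```

```text
104 [294.1 305.8 335.1]
110 [294.1 305.6 334.9]
116 [294.2 305.5 334.7 358.6]
122 [294.4 305.6 334.5 358.5]
130 [290.2 305.5 334.1 341.3 344.6]
134 [290.3 305.6 334.  340.9 344.3]
140 [290.5 305.5 333.8 342.5 343.7]
150 [291.1 305.3 333.4 341.6 343.2]
168 [292.1 305.  332.8 340.7 342.1 351.4]
170 [292.3 304.5 332.7 340.7 342.  351.4]
```

```bash
cat >> final.py <<'E'
def tips(c):
    g=run(c,0); hsv=cv2.cvtColor(c['frame'],cv2.COLOR_BGR2HSV)[...,1].astype(float)
    def ln(pts,z): s,b,W,e=fit(c,pts,z); return s,b,e
    rr=range(103,121)
    Rr=ln([(np.mean(edges(g,r,288,312,140)[:2]),r) for r in rr],.024)
    Le=ln([(edges(g,r,320,340,140)[0],r) for r in rr],.024)  # left ridge's inner edge
    th=Rr; yw=np.arctan(Rr[0]); Lr=(Le[0],Le[1]+.0025/np.cos(yw))
    legs=[]
    S3=np.repeat(hsv[...,None],3,2)
    for lo,hi in((285,318),(326,360)):
        p=[]; wd=[]
        for r in range(186,234):
            e=edges(S3,r,lo,hi,90)
            if len(e)==2: p.append((np.mean(e),r)); wd.append(e[1]-e[0])
        legs.append(ln(p,.047)); print('leg',len(p),'w px',np.median(wd),'slope',np.arctan(legs[-1][0]),'res',legs[-1][2])
    X=onplane(c,[(320,127)],.046)[0,0]
    for n,l,r in(('R',legs[0],Rr),('L',legs[1],Lr)):
        print(n,'tip-ridge mm (stand y)',1e3*((l[0]*X+l[1])-(r[0]*X+r[1])),'ridge slope',np.arctan(r[0]))
    print('ridge sep',1e3*(Lr[0]*X+Lr[1]-Rr[0]*X-Rr[1])*np.cos(yw),'X',X)
    a=onplane(c,[(290.25,131)],.046)[0]; print('R end, from outer edge, y', 1e3*(a[1]+.002-(Rr[0]*a[0]+Rr[1])))
    E=onplane(c,[(294.2,110),(305.6,110)],.024); print('ridge w',np.linalg.norm(E[1]-E[0])*1e3)
tips(pickle.load(open(sys.argv[1],'rb')))
E
python3 final.py w5.pkl | tail -8
```

```text
170 [292.3 304.5 332.7 340.7 342.  351.4]
leg 48 w px 10.066166478839875 slope 0.13941568 res 1.912343e-05
leg 48 w px 10.005425007860822 slope 0.07457778 res 1.978493e-05
R tip-ridge mm (stand y) -0.5476430387607589 ridge slope 0.08844
L tip-ridge mm (stand y) 2.086067796667604 ridge slope 0.091194384
ridge sep 18.562943185658437 X 0.5543893318561205
R end, from outer edge, y -0.35687630557168676
ridge w 5.233167011285846
```

Emit:
{"method": "jog_arm", "body": {"increments": [{"dx":0,"dy":-0.004,"dz":0,"ax":0,"ay":0,"az":0,"gripper":-0.52},{"dx":0,"dy":-0.004,"dz":0,"ax":0,"ay":0,"az":0,"gripper":-0.535},{"dx":0,"dy":-0.004,"dz":0,"ax":0,"ay":0,"az":0,"gripper":-0.535},{"dx":0,"dy":-0.004,"dz":0,"ax":0,"ay":0,"az":0,"gripper":-0.535},{"dx":0,"dy":-0.004,"dz":0,"ax":0,"ay":0,"az":0,"gripper":-0.535},{"dx":0,"dy":-0.004,"dz":0,"ax":0,"ay":0,"az":0,"gripper":-0.535},{"dx":0,"dy":-0.004,"dz":0,"ax":0,"ay":0,"az":0,"gripper":-0.535},{"dx":0,"dy":-0.004,"dz":0,"ax":0,"ay":0,"az":0,"gripper":-0.535}]}}

```text
time: 10.4
eef_pos: [0.6245, 0.0127, 0.0484]
tcp_rot: [-0.055, 0.998, -0.0, 0.001]
contact_force: [-0.5, 0.1, 5.5]
opening: 0.228
finger_force: 4.2
```

```bash
python3 - <<'E'
from h import *
c=grab('wrist'); pickle.dump(c,open('w6.pkl','wb')); cv2.imwrite('pics/w6.png',cv2.resize(c['frame'][80:240,240:400],None,fx=3,fy=3,interpolation=cv2.INTER_CUBIC)); s=get_state(); print(s['eef_pos'],s['time'],s['opening'],s['finger_force'])
E
python3 final.py w6.pkl | tail -7
```

```text
[0.62453431 0.01267958 0.04841835] 10.45 0.23228261596645963 4.178985133767128
leg 48 w px 10.023880652890057 slope 0.135332 res 1.6680804e-05
leg 48 w px 9.815507610668902 slope 0.0868166 res 2.7095126e-05
R tip-ridge mm (stand y) 0.04573007740807378 ridge slope 0.0875011
L tip-ridge mm (stand y) 0.22368568544499368 ridge slope 0.09709393
ridge sep 18.605790666137562 X 0.5544048813948902
R end, from outer edge, y -0.7377352004843823
ridge w 5.233012413821033
```

View pics/w6.png

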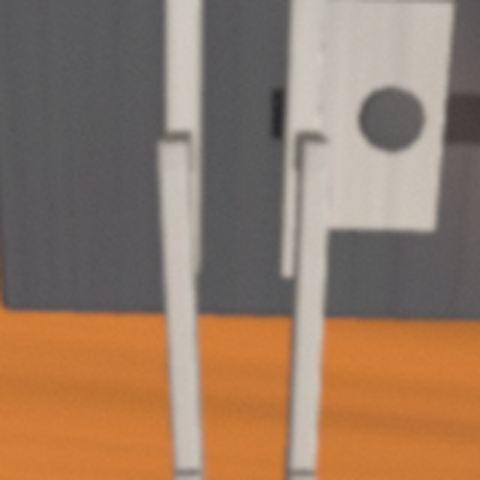

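The tips stand over their ridges to within about 0.3 mm. I'll hold a little longer, then hand in.

Emit:
{"method": "jog_arm", "body": {"increments": [{"dx":0,"dy":0,"dz":0,"ax":0,"ay":0,"az":0,"gripper":-0.535},{"dx":0,"dy":0,"dz":0,"ax":0,"ay":0,"az":0,"gripper":-0.535},{"dx":0,"dy":0,"dz":0,"ax":0,"ay":0,"az":0,"gripper":-0.535},{"dx":0,"dy":0,"dz":0,"ax":0,"ay":0,"az":0,"gripper":-0.535},{"dx":0,"dy":0,"dz":0,"ax":0,"ay":0,"az":0,"gripper":-0.535},{"dx":0,"dy":0,"dz":0,"ax":0,"ay":0,"az":0,"gripper":-0.535}]}}

```text
time: 11.05
eef_pos: [0.6245, 0.0127, 0.0484]
tcp_rot: [-0.055, 0.998, -0.0, 0.001]
contact_force: [-0.1, 1.1, 5.6]
opening: 0.235
finger_force: 4.2
```

```bash
python3 -c "
from plant import job; print(job.sign_off())"
```

```text
the job is handed in; nothing more can be done
None
```

The job is handed in at about 11 s: the gauge was slid under the tips and released, and the legs are held squeezed (4.2 N on the pad) with each tip measured within about 0.3 mm of its own ridge; no verdict came back.

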